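# Tighten the blister-tray press with its ratchet lever

### The job

Press the pink blister tray in the hand press: turn the orange lever clockwise (seen from above) until it reaches its stop, lift it off its serrations and swing it right back, let it drop into the teeth again, and turn it clockwise once more until the plate bears firmly on the tray, at a pull of about 13 N on the knob, and no harder, or the tablets are crushed. Leave the lever down in its teeth, let go of it, and do not disturb the bottle, cup and pill case beside the press.

Things in the scene. Friction and masses are not known exactly. Their poses are not given: they have to be found in the camera images.
- press: White hand press fixed to the counter: base plate 200 x 220 x 15 mm, two steel columns, bridge 75 x 220 mm whose top is 127 mm above the counter. Origin: centre of the underside of the base, on the screw axis; x away from the operator, y along the bridge, z up.
- pivot (a point): Point on the vertical screw axis, 146 mm above the counter, at the serrations. The lever turns about this axis. Its axes are those of press.
- knob (a point): Grip point on the black upright knob, which spins freely on the lever's free end: cylinder 22 mm across, from 24 mm below to 23 mm above this point, then a cap 30 mm wide, 6 mm thick. The orange arm (18 mm wide) lies under it. 95 mm from the screw axis, 183 mm above the counter when seated. Axes turn with the lever: +x towards the screw axis, +y the way it goes when turned clockwise.
- lever (a joint): Swing of the lever about the screw axis, rad: positive clockwise from above, 0 when it points along -x of the press. Steel stop pins limit it to -0.75 and +0.75. Down in the teeth it turns the screw both ways (clockwise brings the plate down 5 mm per rad, anticlockwise takes it up). Lifted, it swings freely and the screw stays.
- lift (a joint): Height of the lever above its seat, m: 0 down in the teeth, 0.014 at the top stop. A spring pushes it down, 7 N at 0, 11 N at the top. The 16 teeth (0.39 rad apart, 0.06 rad play) are clear above 0.005. They bind under load: ease the knob back a few mm before lifting. Let down on a crest, the lever slips in when rocked a little.
- platen: Aluminium press plate 90 x 110 x 10 mm with a rubber facing under it that stands out 4 to 6 mm, differing each time. Origin: centre of the plate's underside. Free, the screw needs about 8.5 N tangentially on the moving knob; pressing, 1 N more per 19 N (10.5 N of pull presses with 40 N, 13 N with 85 N, 16 N with 140 N). It bears after 1 to 1.55 rad of screw turning. The screw does not run back.
- tray: Pink tray of blister packs 135 x 130 x 35 mm, loose on the base of the press under the plate. Origin: centre of its underside.
- tablet_bottle: Amber tablet jar 44 mm across, 75 mm tall, standing on the counter beside the press. Origin: centre of its underside. Leave alone.
- medicine_cup: Blue medicine cup, 44 mm across, 35 mm tall, on the counter beside the press. Origin: centre of its underside. Leave alone.
- pill_case: Pink weekly pill case 60 x 100 x 30 mm on the counter beside the press. Origin: centre of its underside. Leave alone.
Not all that is in view belongs to the job. Leave any purple or yellow look-alike of the tray alone.

How it is judged:
By the outcome, as a careful person would: the job done as asked, in the order asked, and still so for the second after the job is handed in, with the robot touching nothing.
It also fails if it takes over 64 s, if anything falls off the work surface, if the arm or the gripper's body presses on something with over 40 N, if the wrist force passes 120 N, or if a joint passes its speed limit or range.

### The arm

A 6-joint arm with a two-finger parallel gripper is mounted at the origin on the work surface. World frame = base frame: x ahead of the robot, y to its left, z up, the work surface at z = 0. Lengths are in mm, angles in degrees, forces in N, time in s.
With the tool pointing down it reaches from about 300 to 850 mm from the base axis. Payload 4.2 kg.
Tool frame: the origin (TCP) lies between the finger pads; the fingertips stand 22 mm ahead of it and the grasp point (between the pads) lies 3 mm ahead of it; z points along the fingers, y is the direction in which the jaws open and shut (so a half turn about z gives the same grasp; the last joint's range is limited). The gripper opens to 91 mm and grips with 3 to 60 N. Pads are 32 mm wide; open, the fingers measure 118 mm over their backs; the gripper's body (76 mm by 178 mm) begins 60 mm behind the grasp point.
Start: joints at [-71.104, 18.312, 89.639, -0, 72.044, -1.146], TCP at [197.061, -540.192, 235.976] pointing down, gripper open.
Joint ranges: [-177.97, 177.97], [-48.28, 115.42], [12.27, 149.76], [-77.06, 257.06], [2.81, 150.46], [-146.56, 146.56]. Speed limits (degrees/s): [147.25, 147.25, 180, 180, 180, 180].

### API

Orientations are given as [roll, pitch, yaw] about the fixed x, y, z axes, in that order (R = Rz(yaw) Ry(pitch) Rx(roll)).
In Python, from workcell import * gives the robot as it stands.
- The arm moves only by the shell command python3 -m jog 'ROWS' [OPENING] [FORCE]. ROWS is text: rows parted by semicolons, each of 6 numbers parted by spaces: the shift along the tool's x, y, z in units of 0.5 m (1.0 is 0.5 m), then the turn, a rotation vector about the tool's x, y, z in units of pi/2 rad (1.0 is pi/2 rad). A call has 1 to 20 rows; each row is the pose to reach, as a shift and turn from the pose measured when the call began, along the tool's axes at that moment; what a row does not reach only later rows make up. A row lasts 1/12 s, in which the tool goes at most 41.7 mm and 7.16 degrees, less where a joint would pass 70% of its speed; a pose out of reach is approached as far as the arm can. A call with a number of a shift or a turn outside -1 to 1 is refused whole. A call with a gripper value outside its range is refused whole. OPENING is the opening, from -1 (shut) to 1 (fully open), set as the call begins (- or left out, the last holds). The fingers move at their own pace and stop on an object; FORCE is the grip in N (left out, the last holds). Time passes only in rows, so rows that repeat a pose let the fingers close. It gives the time, the measured TCP pose, the force and the opening at its end, in the units of the state.
- state(): the state, without advancing time (a new reading comes with each control period).
- grab_frame(name): name is "scene" or "top" or "wrist"; returns the picture (420x560x3 uint8, red, green, blue); there is no depth.
- calibration(name): a dict with "mtx" (3x3 intrinsics, pixels), "rvec" (rotation vector, rad) and "tvec" (3), from world to camera coordinates, as OpenCV has them. Camera axes: x right, y down, z forward; pixel columns grow to the right and rows downward; lengths in mm; the calibration is good to about 2 mm. A picture is of the moment at which its call begins: read the wrist's pose just before it. calibration takes no time and is no camera call; for the wrist camera it gives the pose at the moment of the call.
- job_done(): hands the job in, once; it reports no verdict.
Trained networks look in the newest picture that a camera, given by its name, has taken for a name from the list of things; names that differ only in an ending like _2 or _b are one class to them, and where a whole thing is asked for, a point or a joint stands for the part that bears it (a point fixed in the world has none). Each returns a list of dicts, best first, with "confidence" (0 to 1); they miss things now and then, are a little off and sometimes report something else, mostly with a low value. They report only what shows in the picture. A call takes as long as a camera call. They do not tell look-alikes from the thing itself.
- spot_in(query, camera): "rect" ([left, top, right, bottom] in pixels, round what is visible of it).
- tip_of(query, camera): "location" ([column, row] in pixels: a listed point, or the origin of a listed thing).
The state is a dict: "time_s": time; "qpos": joint angles; "qvel": joint speeds; "effort": joint torques, N m; "ee_pos": TCP position; "ee_rot": TCP orientation; "force": force on the tool from outside, world axes, zero at the start; "torque": the same for the moment, N m; "gripper_width": finger opening in mm.
Only numpy, scipy, OpenCV 4.12 (cv2) and the standard library are available. Lean on these libraries where they do the work, as an engineer would, in place of code of your own. Each camera call takes 0.05 s, during which the arm holds its last target. There are 200 camera calls.

## Working session

There is one attempt and no reset: what is moved stays moved. The work goes in short steps, Python scripts to look and compute and a shell command to move; the robot and the scene stay as the last step left them, time stands still between calls to the robot, and variables do not carry over. Pictures are saved under pics/ and viewed, about 8 in all and at most 12, crops included, and the job is handed in when it is done.

```bash
ls; mkdir -p pics
cat > h.py <<'E'
from workcell import *
import numpy as np, cv2
from scipy.spatial.transform import Rotation as R
def ray(cam,px,z):
    c=calibration(cam);M=np.array(c["mtx"],float);Rm=cv2.Rodrigues(np.array(c["rvec"],float))[0];t=np.array(c["tvec"],float).ravel()
    d=Rm.T@np.linalg.solve(M,[px[0],px[1],1.]);o=-Rm.T@t
    return o+d*(z-o[2])/d[2]
def proj(cam,p):
    c=calibration(cam);return cv2.projectPoints(np.array(p,float).reshape(-1,3),np.array(c["rvec"],float),np.array(c["tvec"],float),np.array(c["mtx"],float),None)[0].reshape(-1,2)
E
python3 - <<'E'
from h import *
s=state();print(s)
ims=[]
for c in("scene","top"):
    im=grab_frame(c);ims.append(im);cv2.imwrite(f"pics/{c}0.png",im[:,:,::-1])
    for q,z in(("knob",183),("pivot",146),("press",0),("tray",15),("platen",60),("tablet_bottle",0),("medicine_cup",0),("pill_case",0)):
        for r in tip_of(q,c)[:2]: print(c,q,round(r["confidence"],2),np.round(r["location"]),np.round(ray(c,r["location"],z)))
E
```

```text
pics
{'time_s': 0.0, 'qpos': array([-7.11052995e+01,  1.83499733e+01,  8.97058827e+01,  9.71680574e-06,
        7.20427175e+01, -1.14589017e+00]), 'qvel': array([ 0.0286346 ,  0.06023966, -0.03403608, -0.10074791, -0.04360587,
        0.05140138]), 'effort': array([ 1.34642014e-03, -4.12455368e+01, -2.31969130e+01,  7.26241199e-02,
        4.56223497e-02, -1.62880160e-04]), 'ee_pos': array([ 196.89645445, -539.7484771 ,  235.14050412]), 'ee_rot': array([-1.79901446e+02, -1.98052948e-03,  2.00405859e+01]), 'force': array([ 0.38749281, -0.96699105, -0.14286078]), 'torque': array([-0.00895179, -0.00935806,  0.06153212]), 'gripper_width': 91.02392500520739}
scene knob 0.62 [304. 116.] [496. -12. 183.]
scene pivot 0.95 [293. 164.] [582.  19. 146.]
scene press 0.93 [288. 202.] [583.  13.   0.]
scene tray 0.93 [288. 199.] [586.  13.  15.]
scene tray 0.87 [356. 329.] [758. 273.  15.]
scene platen 0.71 [292. 190.] [584.  22.  60.]
scene tablet_bottle 0.86 [220. 171.] [ 597. -170.    0.]
scene medicine_cup 0.73 [304. 115.] [330. -94.   0.]
scene medicine_cup 0.66 [384. 208.] [478. 204.   0.]
scene pill_case 0.6 [197. 207.] [ 707. -151.    0.]
top knob 0.81 [299. 285.] [490. -12. 183.]
top pivot 0.79 [284. 244.] [583.  18. 146.]
top pivot 0.35 [210. 285.] [494. 191. 146.]
top press 0.9 [284. 248.] [578.  16.   0.]
top tray 0.97 [274. 151.] [836.  35.  15.]
top tray 0.95 [183. 182.] [758. 276.  15.]
top platen 0.59 [282. 247.] [579.  21.  60.]
top tablet_bottle 0.64 [350. 237.] [ 602. -158.    0.]
top medicine_cup 0.59 [213. 286.] [484. 204.   0.]
top pill_case 0.88 [344. 199.] [ 705. -148.    0.]
top pill_case 0.54 [213. 288.] [479. 204.   0.]
```

View pics/scene0.png

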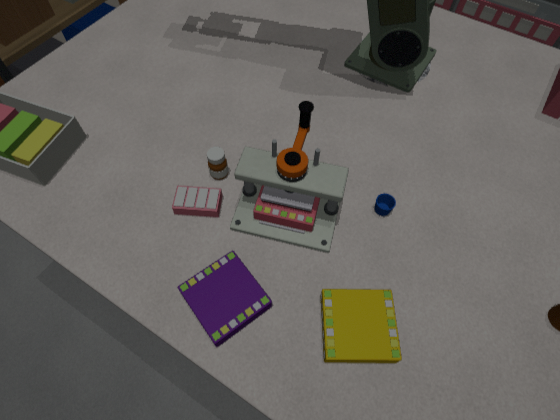

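View pics/top0.png

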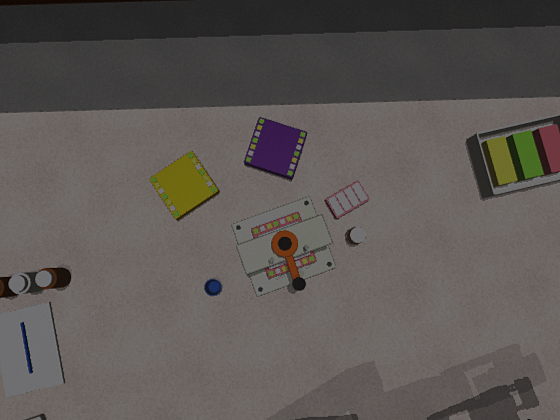

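The scene image shows the press at about (290,190). Its bridge is turned about 20°, the lever is near 0 and the knob is at (305,110). The pink tray sits under the plate, at about (287,212). The look-alikes lie apart: purple at (224,297) and yellow at (360,325). The top image agrees, with the hub at (284,244) and the knob at (299,284). The tool's yaw already matches the press, so I move above the knob.

```bash
python3 -m jog '0.1 -0.08 -0.08 0 0 0;0.916 -0.791 -0.08 0 0 0;0.916 -0.791 -0.08 0 0 0;0.916 -0.791 -0.08 0 0 0;0.916 -0.791 -0.08 0 0 0;0.916 -0.791 -0.08 0 0 0;0.916 -0.791 -0.08 0 0 0;0.916 -0.791 -0.08 0 0 0;0.916 -0.791 -0.08 0 0 0;0.916 -0.791 -0.08 0 0 0;0.916 -0.791 -0.08 0 0 0;0.916 -0.791 -0.08 0 0 0;0.916 -0.791 -0.08 0 0 0;0.916 -0.791 -0.08 0 0 0;0.916 -0.791 -0.08 0 0 0;0.916 -0.791 -0.08 0 0 0;0.916 -0.791 -0.08 0 0 0;0.916 -0.791 -0.08 0 0 0;0.916 -0.791 -0.08 0 0 0' 1 40
python3 - <<'E'
from h import *
h=np.array([[239,227],[307,203],[331,264],[261,289]],float)
p=np.array([ray("top",q,15)[:2] for q in h]);print(p.round(),p.mean(0))
for a,b in((1,0),(2,3)): d=p[b]-p[a];print("yaw",np.degrees(np.arctan2(-d[0],d[1])))
for a,b in((3,0),(2,1)): d=p[b]-p[a];print("yaw",np.degrees(np.arctan2(d[1],d[0])))
im=grab_frame("wrist");cv2.imwrite("pics/w1.png",im[:,:,::-1])
for q,z in(("knob",183),("pivot",146),("press",0)):
    for r in tip_of(q,"wrist")[:2]: print(q,round(r["confidence"],2),np.round(r["location"]),np.round(ray("wrist",r["location"],z)))
s=state();print(s["time_s"],s["ee_pos"],s["ee_rot"],s["force"])
E
```

```text
time_s: 2.48
ee_pos: [491.2, -12.7, 275.9]
ee_rot: [180.0, 0.0, 20.0]
force: [0.6, 0.2, 0.4]
gripper_width: 91.0
[[ 636.  131.]
 [ 694.  -49.]
 [ 533. -105.]
 [ 474.   78.]] [584.44611555  13.75608876]
yaw 17.877291381487545
yaw 17.83432386625553
yaw 18.243091537782785
yaw 19.34066761720259
knob 0.96 [286. 214.] [495. -15. 183.]
pivot 0.83 [290.  88.] [585.  15. 146.]
press 0.58 [286.  95.] [585.  16.   0.]
2.6833 [491.40311408 -12.63563526 276.09872703] [ 1.79983486e+02 -7.22046288e-03  1.99406048e+01] [-0.48521031 -0.05535245 -0.0081182 ]
```

View pics/w1.png

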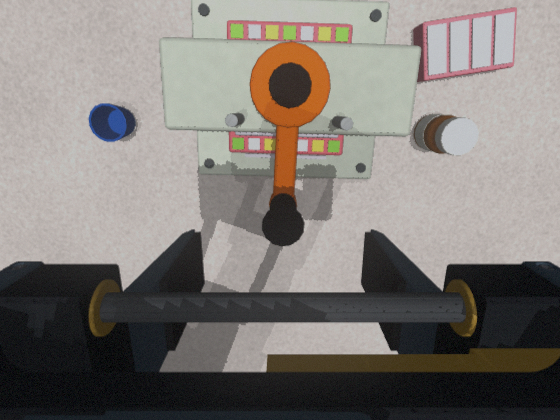

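The wrist picture shows the knob's cap at (283,227) between the open fingers. The hub is at (290,84) and the stop pins at (233,120) and (343,123). The knob is about (494,-14), so I descend and grip.

```bash
python3 -m jog '0.004 0.005 0.06 0 0 0;0.004 0.005 0.12 0 0 0;0.004 0.005 0.16 0 0 0;0.004 0.005 0.179 0 0 0;0.004 0.005 0.179 0 0 0' 1 40; python3 -m jog '0 0 0 0 0 0;0 0 0 0 0 0;0 0 0 0 0 0;0 0 0 0 0 0;0 0 0 0 0 0;0 0 0 0 0 0;0 0 0 0 0 0;0 0 0 0 0 0' -1 40
python3 - <<'E'
from h import *
im=grab_frame("wrist");cv2.imwrite("pics/w2.png",im[:,:,::-1]);s=state();print(s["time_s"],s["ee_pos"],s["force"],s["gripper_width"])
E
```

```text
time_s: 3.1
ee_pos: [492.7, -14.7, 184.7]
ee_rot: [-179.9, 0.2, 19.9]
force: [-0.3, 0.1, 0.2]
gripper_width: 91.2
time_s: 3.77
ee_pos: [492.8, -14.7, 184.9]
ee_rot: [-179.9, 0.2, 19.9]
force: [0.5, 0.5, 0.3]
gripper_width: 40.4
3.8167 [492.77078544 -14.68538343 184.8110739 ] [ 0.48208431 -0.00787802 -0.49080492] 36.59380121533171
```

View pics/w2.png

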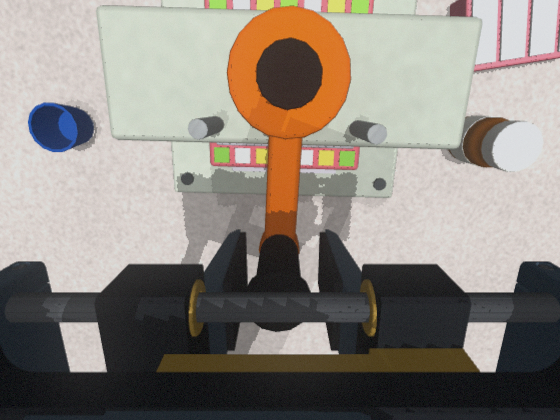

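The fingers are straddling the knob, which is centred near (280,270), and are still closing. I finish the grip.

```bash
python3 -m jog '0 0 0 0 0 0;0 0 0 0 0 0;0 0 0 0 0 0;0 0 0 0 0 0;0 0 0 0 0 0' -1 40
cat > arc.py <<'E'
# plan: current lever angle (from TCP) and tool shifts (units) to given lever angles
from h import *
import sys
P=np.array([584.,16.]);Y=np.radians(18.4)
s=state();p=s["ee_pos"][:2];d=p-P;r=np.hypot(*d)
a=Y+np.pi-np.arctan2(d[1],d[0]);a=(a+np.pi)%(2*np.pi)-np.pi
T=R.from_euler("xyz",s["ee_rot"],degrees=True).as_matrix()
t=np.array([-np.sin(np.pi+Y-a),np.cos(np.pi+Y-a)])*-1
f=s["force"];print("t",s["time_s"],"lever",a.round(3),"r",r.round(1),"z",s["ee_pos"][2].round(1),"w",s["gripper_width"].round(1),"pull",(-f[:2]@t).round(2),"rad",(f[:2]@d/r).round(2),"fz",f[2].round(2))
for x in sys.argv[1:]:
    th=np.pi+Y-float(x);q=P+95*np.array([np.cos(th),np.sin(th)])-p
    print(x,(T.T@np.array([q[0],q[1],0])/500).round(4)[:2])
E
python3 arc.py 0.1 0.2 0.3 0.4 0.5 0.6 0.65 0.7 0.75 0.8
```

```text
time_s: 4.23
ee_pos: [492.7, -14.7, 184.8]
ee_rot: [-179.9, 0.2, 19.9]
force: [-0.5, 0.7, -0.3]
gripper_width: 28.3Traceback (most recent call last):
  File "arc.py", line 9, in <module>
    f=s["force"];print("t",s["time_s"],"lever",a.round(3),"r",r.round(1),"z",s["ee_pos"][2].round(1),"w",s["gripper_width"].round(1),"pull",(-f[:2]@t).round(2),"rad",(f[:2]@d/r).round(2),"fz",f[2].round(2))
                                                                                                         ^^^^^^^^^^^^^^^^^^^^^^^^
AttributeError: 'float' object has no attribute 'round'
```

```bash
sed -i 's/s\["gripper_width"\].round(1)/round(float(s["gripper_width"]),1)/' arc.py; python3 -m jog '0 0 0 0 0 0;0 0 0 0 0 0;0 0 0 0 0 0;0 0 0 0 0 0' -1 40;python3 arc.py 0.1 0.2 0.3 0.4 0.5 0.6 0.65 0.7 0.75 0.8
```

```text
time_s: 4.57
ee_pos: [492.7, -14.7, 184.8]
ee_rot: [-179.9, 0.2, 19.9]
force: [-0.5, 0.9, 0.1]
gripper_width: 28.3
t 4.5667 lever -0.003 r 96.3 z 184.8 w 28.3 pull -1.03 rad 0.16 fz 0.09
0.1 [ 0.004  -0.0195]
0.2 [ 0.0073 -0.0382]
0.3 [ 0.0125 -0.0565]
0.4 [ 0.0195 -0.0741]
0.5 [ 0.0282 -0.091 ]
0.6 [ 0.0385 -0.1069]
0.65 [ 0.0443 -0.1145]
0.7 [ 0.0504 -0.1217]
0.75 [ 0.0569 -0.1287]
0.8 [ 0.0637 -0.1353]
```

Run:
```python
from h import *
w=grab_frame("wrist")[200:400,160:400];s=grab_frame("scene")[40:180,220:388]
a=cv2.resize(w,(480,400));b=cv2.resize(s,(480,400));a=np.clip(a.astype(float)*1.8,0,255).astype(np.uint8)
cv2.imwrite("pics/w3.png",cv2.resize(np.hstack([a,b]),(800,333))[:,:,::-1])
```

```text
(no output)
```

View pics/w3.png

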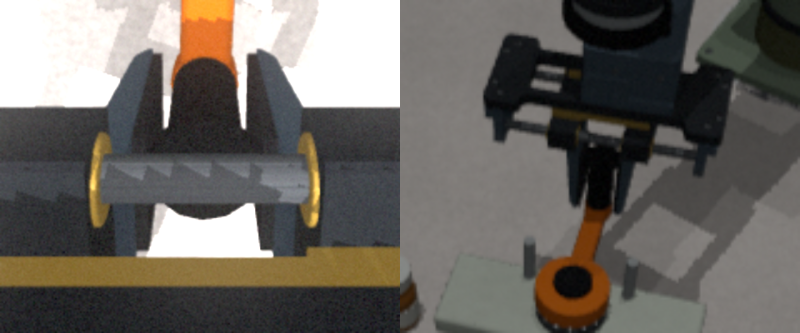

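The fingers close on the knob's cap, with a small gap at the tips. That explains 28 mm instead of 22 mm. The grip is usable, so I turn clockwise in two strokes and watch the pull.

```bash
python3 -m jog '0.001 -0.01 0 0 0 0;0.002 -0.02 0 0 0 0;0.004 -0.029 0 0 0 0;0.006 -0.038 0 0 0 0;0.008 -0.047 0 0 0 0;0.011 -0.056 0 0 0 0;0.014 -0.065 0 0 0 0;0.018 -0.074 0 0 0 0;0.022 -0.083 0 0 0 0;0.027 -0.091 0 0 0 0;0.032 -0.099 0 0 0 0' -1 40;python3 arc.py 0.5 0.55 0.6 0.65 0.7 0.75 0.8 0.85
```

```text
time_s: 5.58
ee_pos: [490.3, 35.8, 184.8]
ee_rot: [179.9, 0.4, 20.0]
force: [-0.6, -8.8, 1.5]
gripper_width: 28.3
t 5.5833 lever 0.529 r 95.7 z 184.8 w 28.3 pull 8.69 rad -1.2 fz 1.5
0.5 [-0.0016  0.0055]
0.55 [ 0.0034 -0.0026]
0.6 [ 0.0087 -0.0104]
0.65 [ 0.0145 -0.018 ]
0.7 [ 0.0206 -0.0252]
0.75 [ 0.0271 -0.0322]
0.8 [ 0.034  -0.0388]
0.85 [ 0.0411 -0.045 ]
```

```bash
python3 -m jog '0.004 -0.005 0 0 0 0;0.009 -0.011 0 0 0 0;0.014 -0.018 0 0 0 0;0.02 -0.025 0 0 0 0;0.024 -0.029 0 0 0 0;0.027 -0.032 0 0 0 0;0.03 -0.035 0 0 0 0' -1 40;python3 arc.py 0.7 0.75 0.8 0.85
```

```text
time_s: 6.17
ee_pos: [496.7, 54.7, 184.7]
ee_rot: [179.6, 0.7, 20.1]
force: [-6.0, -16.1, 5.1]
gripper_width: 28.1
t 6.1667 lever 0.739 r 95.5 z 184.7 w 28.1 pull 17.18 rad -1.01 fz 5.06
0.7 [-0.0043  0.0061]
0.75 [ 0.0022 -0.0009]
0.8 [ 0.009  -0.0074]
0.85 [ 0.0162 -0.0137]
```

```bash
python3 -m jog '0.004 -0.004 0 0 0 0;0.006 -0.006 0 0 0 0;0.006 -0.006 0 0 0 0' -1 40;python3 arc.py 0.65 0.68 0.7 0.72 0.75
```

```text
time_s: 6.42
ee_pos: [496.6, 54.5, 184.7]
ee_rot: [179.1, 1.2, 20.2]
force: [-4.2, -17.2, 4.4]
gripper_width: 28.1
t 6.4167 lever 0.736 r 95.6 z 184.7 w 28.1 pull 17.41 rad -3.03 fz 4.42
0.65 [-0.01   0.013]
0.68 [-0.0064  0.0087]
0.7 [-0.0039  0.0058]
0.72 [-0.0013  0.003 ]
0.75 [ 0.0026 -0.0011]
```

It no longer moves at 0.74 rad and 17 N, so it is on the stop. I ease back, then lift.

```bash
python3 -m jog '-0.002 0.003 0 0 0 0;-0.004 0.006 0 0 0 0;-0.004 0.006 0 0 0 0' -1 50;python3 arc.py; python3 -m jog '0 0 -0.006 0 0 0;0 0 -0.012 0 0 0;0 0 -0.018 0 0 0;0 0 -0.022 0 0 0;0 0 -0.022 0 0 0' -1 50;python3 arc.py 0.7 0.6 0.5 0.4 0.3 0.2 0.1 0 -0.1 -0.2 -0.3 -0.4 -0.5 -0.6 -0.7 -0.75
```

```text
time_s: 6.67
ee_pos: [495.2, 50.9, 184.8]
ee_rot: [179.1, 1.2, 20.2]
force: [-1.2, -3.0, 1.7]
gripper_width: 27.7
t 6.6667 lever 0.696 r 95.4 z 184.8 w 27.7 pull 3.29 rad 0.05 fz 1.68
time_s: 7.08
ee_pos: [495.3, 51.7, 195.6]
ee_rot: [179.2, 1.2, 20.2]
force: [3.4, -0.9, -11.2]
gripper_width: 27.6
t 7.0833 lever 0.703 r 95.6 z 195.6 w 27.6 pull -0.43 rad -3.47 fz -11.16
0.7 [0.0004 0.0012]
0.6 [-0.0116  0.016 ]
0.5 [-0.022   0.0319]
0.4 [-0.0308  0.0487]
0.3 [-0.0378  0.0663]
0.2 [-0.0431  0.0846]
0.1 [-0.0465  0.1032]
0 [-0.0481  0.1222]
-0.1 [-0.0477  0.1412]
-0.2 [-0.0455  0.16  ]
-0.3 [-0.0413  0.1786]
-0.4 [-0.0354  0.1966]
-0.5 [-0.0277  0.2139]
-0.6 [-0.0182  0.2304]
-0.7 [-0.0072  0.2459]
-0.75 [-0.0011  0.2532]
```

```bash
python3 -m jog '-0.006 0.008 0 0 0 0;-0.012 0.016 0 0 0 0;-0.017 0.024 0 0 0 0;-0.022 0.032 0 0 0 0;-0.027 0.04 0 0 0 0;-0.031 0.049 0 0 0 0;-0.035 0.058 0 0 0 0' -1 50;python3 arc.py 0.3 0.2 0.1 0 -0.1 -0.2 -0.3 -0.4 -0.5 -0.6 -0.7 -0.75
python3 - <<'E'
from h import *
s=grab_frame("scene")[60:240,180:420];cv2.imwrite("pics/s4.png",cv2.resize(s,(800,600),interpolation=cv2.INTER_CUBIC)[:,:,::-1])
E
```

```text
time_s: 7.67
ee_pos: [487.9, 17.9, 196.1]
ee_rot: [179.2, 1.3, 20.2]
force: [-1.8, -0.8, -10.2]
gripper_width: 27.8
t 7.6667 lever 0.341 r 96.1 z 196.1 w 27.8 pull 0.88 rad 1.75 fz -10.23
0.3 [-0.0007  0.0081]
0.2 [-0.0059  0.0263]
0.1 [-0.0093  0.045 ]
0 [-0.0109  0.0639]
-0.1 [-0.0105  0.0829]
-0.2 [-0.0082  0.1017]
-0.3 [-0.0041  0.1203]
-0.4 [0.0018 0.1383]
-0.5 [0.0096 0.1557]
-0.6 [0.019  0.1722]
-0.7 [0.03   0.1876]
-0.75 [0.0361 0.1949]
```

View pics/s4.png

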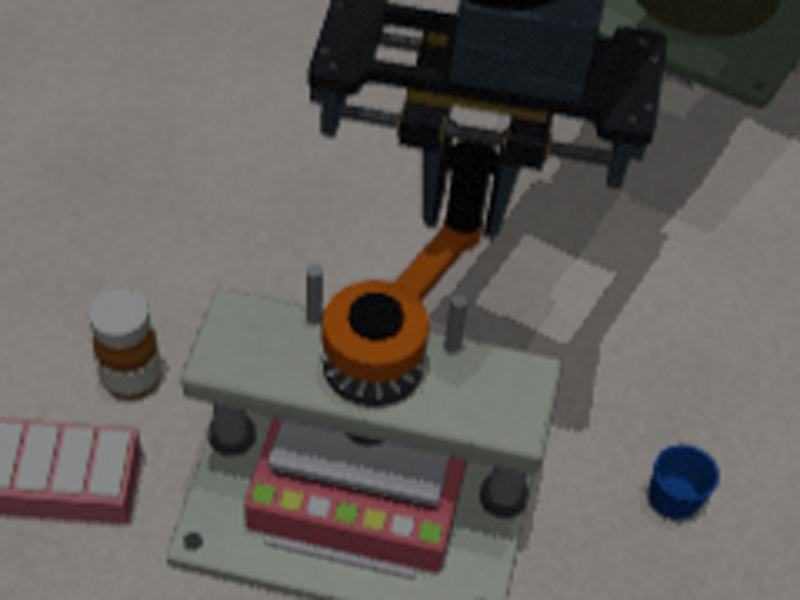

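The lever is up: the serrations show under the hub at (375,380), and the screw and plate have stayed put. I swing it right back.

```bash
python3 -m jog '-0.003 0.015 0 0 0 0;-0.006 0.026 0 0 0 0;-0.009 0.045 0 0 0 0;-0.011 0.064 0 0 0 0;-0.0105 0.083 0 0 0 0;-0.008 0.102 0 0 0 0;-0.004 0.12 0 0 0 0;0.002 0.138 0 0 0 0;0.01 0.156 0 0 0 0;0.019 0.172 0 0 0 0;0.024 0.18 0 0 0 0;0.03 0.188 0 0 0 0;0.034 0.192 0 0 0 0;0.036 0.195 0 0 0 0;0.038 0.197 0 0 0 0' -1 50;python3 arc.py -0.75 -0.7 -0.6 -0.5 -0.45 -0.42 -0.4
```

```text
time_s: 8.97
ee_pos: [537.5, -69.0, 196.1]
ee_rot: [179.4, 1.7, 20.1]
force: [-10.5, 0.5, -10.5]
gripper_width: 27.8
t 8.9667 lever -0.749 r 96.8 z 196.1 w 27.8 pull -9.48 rad 4.63 fz -10.46
-0.75 [ 0.0029 -0.0023]
-0.7 [-0.0032 -0.0096]
-0.6 [-0.0142 -0.025 ]
-0.5 [-0.0237 -0.0415]
-0.45 [-0.0278 -0.0501]
-0.42 [-0.03   -0.0553]
-0.4 [-0.0314 -0.0589]
```

```bash
python3 -m jog '-0.003 -0.01 0 0 0 0;-0.009 -0.017 0 0 0 0;-0.014 -0.025 0 0 0 0;-0.019 -0.034 0 0 0 0;-0.024 -0.042 0 0 0 0;-0.0275 -0.0495 0 0 0 0;-0.0275 -0.0495 0 0 0 0' -1 50;python3 arc.py -0.45; python3 -m jog '0 0 0.005 0 0 0;0 0 0.01 0 0 0;0 0 0.015 0 0 0;0 0 0.018 0 0 0;0 0 0.018 0 0 0' -1 50;python3 arc.py -0.5 -0.47 -0.45 -0.43 -0.4
```

```text
time_s: 9.55
ee_pos: [514.7, -51.5, 195.9]
ee_rot: [179.3, 1.9, 20.2]
force: [-7.0, -5.8, -10.4]
gripper_width: 27.7
t 9.55 lever -0.451 r 96.7 z 195.9 w 27.7 pull -0.72 rad 9.01 fz -10.41
-0.45 [ 0.0031 -0.0016]
time_s: 9.97
ee_pos: [515.1, -52.2, 187.4]
ee_rot: [179.2, 1.9, 20.2]
force: [-2.3, -4.3, -5.8]
gripper_width: 27.6
t 9.9667 lever -0.459 r 97.0 z 187.4 w 27.6 pull 1.43 rad 4.71 fz -5.77
-0.5 [0.007  0.0054]
-0.47 [0.0045 0.0002]
-0.45 [ 0.0029 -0.0032]
-0.43 [ 0.0014 -0.0067]
-0.4 [-0.0008 -0.012 ]
```

```bash
python3 -m jog '-0.002 0 0.003 0 0 0;-0.002 0 0.006 0 0 0;-0.002 0 0.007 0 0 0;-0.002 0 0.007 0 0 0' -1 50;python3 arc.py -0.5 -0.47 -0.45 -0.43 -0.4 -0.35 -0.3
```

```text
time_s: 10.3
ee_pos: [515.6, -52.9, 184.9]
ee_rot: [179.1, 1.6, 20.2]
force: [0.4, -4.0, -0.6]
gripper_width: 27.7
t 10.3 lever -0.469 r 97.1 z 184.9 w 27.7 pull 3.14 rad 2.53 fz -0.56
-0.5 [0.0064 0.0036]
-0.47 [ 0.0039 -0.0015]
-0.45 [ 0.0023 -0.005 ]
-0.43 [ 0.0008 -0.0085]
-0.4 [-0.0013 -0.0137]
-0.35 [-0.0045 -0.0227]
-0.3 [-0.0073 -0.0318]
```

Seated: z is back at 184.9 with almost no vertical force. I start the second stroke and check the pull on the way.

```bash
python3 -m jog '-0.003 -0.007 0 0 0 0;-0.005 -0.012 0 0 0 0;-0.007 -0.017 0 0 0 0;-0.0085 -0.021 0 0 0 0;-0.01 -0.026 0 0 0 0;-0.011 -0.03 0 0 0 0' -1 50;python3 arc.py -0.3 -0.25 -0.2 -0.15 -0.1 -0.05 0
```

```text
time_s: 10.8
ee_pos: [506.6, -42.2, 185.0]
ee_rot: [178.9, 1.5, 20.2]
force: [1.1, -9.2, -4.2]
gripper_width: 27.9
t 10.8 lever -0.324 r 96.9 z 185.0 w 27.9 pull 7.97 rad 4.63 fz -4.2
-0.3 [ 0.0024 -0.0054]
-0.25 [ 0.0001 -0.0147]
-0.2 [-0.0017 -0.024 ]
-0.15 [-0.0031 -0.0334]
-0.1 [-0.004  -0.0428]
-0.05 [-0.0044 -0.0523]
0 [-0.0043 -0.0618]
```

```bash
python3 -m jog '-0.001 -0.005 0.001 0 0 0;-0.003 -0.01 0.001 0 0 0;-0.004 -0.015 0.001 0 0 0;-0.005 -0.02 0.001 0 0 0' -1 50;python3 arc.py;python3 -m jog '-0.0005 -0.005 0.001 0 0 0;-0.001 -0.01 0.001 0 0 0;-0.0015 -0.015 0.001 0 0 0' -1 50;python3 arc.py -0.15 -0.1 -0.05 0 .05 .1 .2
```

```text
time_s: 11.13
ee_pos: [501.9, -35.3, 184.9]
ee_rot: [178.6, 1.5, 20.2]
force: [0.7, -8.9, -2.1]
gripper_width: 27.6
t 11.1333 lever -0.238 r 96.8 z 184.9 w 27.6 pull 7.95 rad 4.09 fz -2.07
time_s: 11.38
ee_pos: [499.1, -30.3, 184.9]
ee_rot: [178.4, 1.4, 20.2]
force: [-1.5, -10.4, 0.2]
gripper_width: 27.5
t 11.3833 lever -0.178 r 96.7 z 184.9 w 27.5 pull 8.37 rad 6.29 fz 0.2
-0.15 [ 0.0026 -0.0057]
-0.1 [ 0.0017 -0.0152]
-0.05 [ 0.0013 -0.0247]
0 [ 0.0014 -0.0342]
.05 [ 0.0019 -0.0436]
.1 [ 0.003  -0.0531]
.2 [ 0.0064 -0.0717]
```

```bash
python3 -m jog '-0.003 -0.005 0 0.003 0 0;-0.004 -0.01 0 0.003 0 0;-0.005 -0.015 0 0.003 0 0' -1 50;python3 arc.py;python3 -m jog '-0.001 -0.005 0 0.003 0 0;-0.001 -0.01 0 0.003 0 0;-0.001 -0.015 0 0.003 0 0' -1 50;python3 arc.py -0.1 -0.05 0 .05 .1 .2
```

```text
time_s: 11.63
ee_pos: [496.2, -25.0, 185.0]
ee_rot: [178.5, 1.2, 20.2]
force: [4.0, -6.0, -6.3]
gripper_width: 27.9
t 11.6333 lever -0.116 r 96.8 z 185.0 w 27.9 pull 7.11 rad -1.09 fz -6.26
time_s: 11.88
ee_pos: [494.1, -19.3, 184.9]
ee_rot: [178.6, 1.1, 20.3]
force: [1.6, -8.8, -3.3]
gripper_width: 27.8
t 11.8833 lever -0.054 r 96.6 z 184.9 w 27.8 pull 8.77 rad 1.74 fz -3.33
-0.1 [0.0035 0.0087]
-0.05 [ 0.0031 -0.0008]
0 [ 0.0032 -0.0103]
.05 [ 0.0037 -0.0197]
.1 [ 0.0047 -0.0292]
.2 [ 0.0082 -0.0478]
```

```bash
python3 -m jog '0 -0.005 0.002 0.002 0 0;0 -0.01 0.002 0.002 0 0;0 -0.015 0.002 0.002 0 0' -1 50;python3 arc.py;python3 -m jog '0.0005 -0.005 0.001 0.002 0 0;0.001 -0.01 0.001 0.002 0 0;0.0015 -0.015 0.001 0.002 0 0' -1 50;python3 arc.py  0 .05 .1 .15 .2 .3 .4
```

```text
time_s: 12.13
ee_pos: [492.3, -13.8, 184.8]
ee_rot: [178.5, 1.1, 20.3]
force: [-1.0, -10.0, 2.1]
gripper_width: 27.7
t 12.1333 lever 0.007 r 96.4 z 184.8 w 27.7 pull 9.24 rad 4.08 fz 2.11
time_s: 12.38
ee_pos: [490.7, -7.9, 184.8]
ee_rot: [178.5, 1.1, 20.3]
force: [-1.5, -10.4, 0.6]
gripper_width: 27.6
t 12.3833 lever 0.07 r 96.3 z 184.8 w 27.6 pull 9.75 rad 4.0 fz 0.56
0 [0.0017 0.0136]
.05 [0.0022 0.0041]
.1 [ 0.0033 -0.0053]
.15 [ 0.0048 -0.0147]
.2 [ 0.0067 -0.024 ]
.3 [ 0.012  -0.0422]
.4 [ 0.0191 -0.0598]
```

```bash
python3 -m jog '-0.001 -0.005 0.001 0.002 0 0;0 -0.01 0.001 0.002 0 0' -1 50;python3 arc.py;python3 -m jog '0.0005 -0.005 0.001 0.002 0 0;0.001 -0.01 0.001 0.002 0 0' -1 50;python3 arc.py  .1 .15 .2 .3 .4
```

```text
time_s: 12.55
ee_pos: [490.0, -5.1, 184.9]
ee_rot: [178.4, 1.0, 20.3]
force: [1.2, -12.1, -1.0]
gripper_width: 27.8
t 12.55 lever 0.1 r 96.3 z 184.9 w 27.8 pull 12.07 rad 1.49 fz -1.02
time_s: 12.72
ee_pos: [489.6, -2.7, 184.8]
ee_rot: [178.3, 1.0, 20.4]
force: [0.5, -14.3, -1.0]
gripper_width: 27.9
t 12.7167 lever 0.126 r 96.2 z 184.8 w 27.9 pull 14.1 rad 2.27 fz -1.02
.1 [0.0017 0.0052]
.15 [ 0.0032 -0.0041]
.2 [ 0.0052 -0.0134]
.3 [ 0.0105 -0.0316]
.4 [ 0.0177 -0.0492]
```

Run:
```python
import subprocess
from h import *
for i in range(6): grab_frame("scene"); print(subprocess.run(["python3","arc.py"],capture_output=True,text=True).stdout.strip())
```

```text
t 12.7667 lever 0.129 r 96.2 z 184.8 w 28.0 pull 12.67 rad 2.14 fz -1.52
this script no longer has the robotException ignored in: <_io.TextIOWrapper mode='rw' encoding='UTF-8'>
Traceback (most recent call last):
BrokenPipeError: [Errno 32] Broken pipe
```

Run:
```python
import runpy,sys
from h import *
sys.argv=["arc.py"]
for i in range(5): runpy.run_path("arc.py"); grab_frame("scene")
```

```text
t 12.7667 lever 0.129 r 96.2 z 184.8 w 28.0 pull 12.67 rad 2.14 fz -1.52
t 12.8167 lever 0.129 r 96.2 z 184.8 w 27.8 pull 12.5 rad 2.84 fz -0.68
t 12.8667 lever 0.129 r 96.2 z 184.8 w 27.8 pull 12.0 rad 1.71 fz -1.47
t 12.9167 lever 0.129 r 96.2 z 184.8 w 28.1 pull 11.93 rad 2.14 fz 0.23
t 12.9667 lever 0.129 r 96.2 z 184.8 w 27.9 pull 12.1 rad 2.22 fz -1.22
```

The plate bears: the pull was 14.1 N while moving and settled to 12–12.7 N when held, so about 13 N. I ease back to unload the knob, let go and rise.

```bash
python3 -m jog '0 0.002 0 0 0 0;0 0.005 0 0 0 0;0 0.005 0 0 0 0' -1 50;python3 arc.py;  python3 -m jog '0 0 0 0 0 0;0 0 0 0 0 0;0 0 0 0 0 0;0 0 0 0 0 0;0 0 0 0 0 0;0 0 0 0 0 0;0 0 0 0 0 0;0 0 0 0 0 0' 0.6 50
```

```text
time_s: 13.27
ee_pos: [490.2, -5.7, 184.9]
ee_rot: [178.3, 1.1, 20.4]
force: [-1.4, -8.1, -3.1]
gripper_width: 27.4
t 13.2667 lever 0.093 r 96.3 z 184.9 w 27.4 pull 7.59 rad 3.17 fz -3.14
time_s: 13.93
ee_pos: [490.3, -5.5, 185.0]
ee_rot: [178.3, 1.0, 20.4]
force: [-0.7, -0.3, 0.0]
gripper_width: 72.4
```

```bash
python3 -m jog '0 0 -0.05 0 0 0;0 0 -0.12 0 0 0;0 0 -0.18 0 0 0;-0.05 0 -0.24 0 0 0;-0.12 0 -0.24 0 0 0;-0.2 0 -0.24 0 0 0;-0.2 0 -0.24 0 0 0;-0.2 0 -0.24 0 0 0' 0.6
python3 - <<'E'
from h import *
s=grab_frame("scene")[60:240,180:420];cv2.imwrite("pics/s5.png",cv2.resize(s,(800,600),interpolation=cv2.INTER_CUBIC)[:,:,::-1])
for c in("scene","top"):
    if c=="top": grab_frame(c)
    for q,z in(("knob",183),("pivot",146),("tablet_bottle",0),("medicine_cup",0),("pill_case",0)):
        for r in tip_of(q,c)[:1]: print(c,q,round(r["confidence"],2),np.round(ray(c,r["location"],z)))
E
```

```text
time_s: 14.6
ee_pos: [396.1, -36.5, 307.3]
ee_rot: [178.2, 0.9, 20.3]
force: [0.2, 0.8, 0.4]
gripper_width: 72.8
scene knob 0.82 [495. -19. 183.]
scene pivot 0.55 [585.  15. 146.]
scene tablet_bottle 0.57 [ 597. -170.    0.]
scene medicine_cup 0.54 [485. 199.   0.]
scene pill_case 0.73 [ 694. -151.    0.]
top knob 0.68 [496. -10. 183.]
top pivot 0.83 [582.  19. 146.]
top tablet_bottle 0.78 [ 607. -161.    0.]
top medicine_cup 0.7 [483. 203.   0.]
top pill_case 0.65 [ 696. -153.    0.]
```

View pics/s5.png

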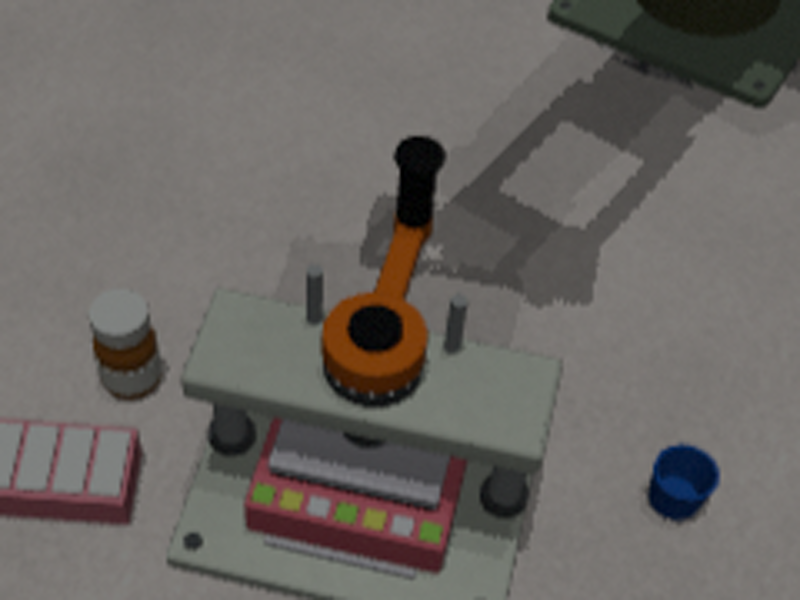

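Hub is low on its teeth at (375,345), the knob is free at (415,180), and bottle, cup and pill case are undisturbed. I check from earlier frames that the plate came down in the second stroke and not the hub only.

Run:
```python
from h import *
A=cv2.imread("pics/scene0.png",0)
f0=cv2.resize(A[60:240,180:420],(800,600),interpolation=cv2.INTER_CUBIC)
f1=cv2.imread("pics/s4.png",0);f2=cv2.imread("pics/s5.png",0)
def col(f): 
    g=cv2.GaussianBlur(f,(0,0),3).astype(float);return [np.round(np.gradient(g[425:540,x-8:x+8].mean(1)),1) for x in(340,400)]
def sh(a,b,y0,y1,x0,x1): return np.round(cv2.phaseCorrelate(np.float32(a[y0:y1,x0:x1]),np.float32(b[y0:y1,x0:x1]),cv2.createHanningWindow((x1-x0,y1-y0),cv2.CV_32F)),2) if 0 else cv2.phaseCorrelate(np.float32(a[y0:y1,x0:x1]),np.float32(b[y0:y1,x0:x1]),cv2.createHanningWindow((x1-x0,y1-y0),cv2.CV_32F))
for n,a,b in(("0-4",f0,f1),("4-5",f1,f2)):
    print(n,"plate",sh(a,b,440,505,285,435),"base",sh(a,b,530,600,190,480))
p=proj("scene",[[560,0,70],[560,0,65]]);print("5mm down =",(p[1]-p[0])*3.33)
import cv2 as c
c.imwrite("pics/cmp.png",np.hstack([c.resize(x[420:520,250:480],None,fx=1.15,fy=3) for x in(f0,f1,f2)]))
```

```text
0-4 plate ((-10.138011902111586, -0.06863380801434005), 0.4578401892273514) base ((0.05651004111217617, 0.0867305453006395), 0.9645827932711001)
4-5 plate ((-9.481929720595232, 0.08146916762388656), 0.2974675284491645) base ((-0.01973083265937703, 0.03219941421005501), 0.9579086858254892)
5mm down = [-0.28805158  4.49735236]
```

View pics/cmp.png

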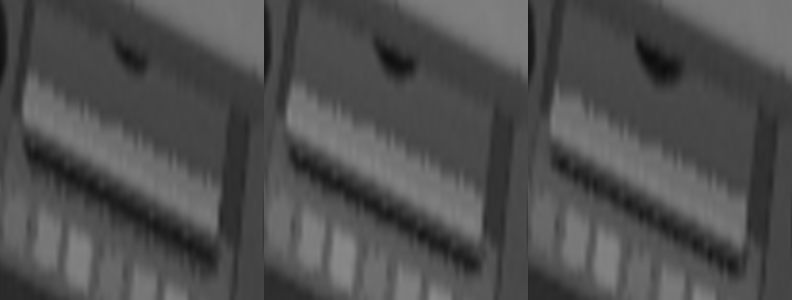

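The strip (before, after stroke 1, now) shows the plate edge at the left going from row 75 to 85 to 92, with the dark rubber facing between it and the tray. Both strokes drove it down, so I hand the job in.

```bash
python3 -c "
from workcell import *
print(state()['time_s']);print(job_done())"
```

```text
15.2
the job is handed in; nothing more can be done
None
```

I pressed the tray as asked and handed the job in at 15.2 s. The last checks agree except on the exact final pull, which I could not pin down better than about 12.7–14 N.

- **First stroke:** I turned the lever clockwise until it stopped at about +0.74 rad, with 17 N on the knob.
- **Swing back:** I eased the knob back, lifted the lever about 11 mm and swung it to the other stop at about -0.75 rad. I then brought it forward to about -0.45 rad, where it dropped into the teeth with almost no vertical force left.
- **Second stroke:** I turned it clockwise until the pull rose from the free 8.5 N. The last reading while moving was 14.1 N, falling to between 12 and 12.7 N once held. The readings scatter by about 0.5–1 N, so the peak may have been slightly above 13 N.
- **Last checks:** The pictures show the plate lower after each stroke, the lever down on its teeth, and the robot clear of everything. The bottle, cup and pill case read within about 11 mm of where they started, which I take as detection error; in the scene picture they look unmoved.

Two things did not go exactly as expected:
- **Grip:** The fingers closed on the knob's cap (28 mm open instead of 22 mm), but it held without slipping in the lift.
- **Release:** After easing back 3.4 mm before letting go, the reading was still 7.6 N. I put that down to flex in the grip; it fell to about zero on opening.

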